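# Show which shoe last is the mate of the one on the order sheet

### The arm

A 6-joint arm with a two-finger parallel gripper is mounted at the origin on the work surface. World frame = base frame: x ahead of the robot, y to its left, z up, the work surface at z = 0. Lengths are in m, angles in degrees, forces in N, time in s.
With the tool pointing down it reaches from about 0.325 to 0.85 m from the base axis. Payload 15.5 kg.
Tool frame: the origin (TCP) lies at the very end of the fingers, on their centre line; the grasp point (between the pads) lies arm.grip_depth behind it (arm.grip_depth is the distance from the TCP to the grasp point, in m); z points along the fingers, y is the direction in which the jaws open and shut (so a half turn about z gives the same grasp; the last joint's range is limited). The gripper opens to 91 mm and grips with 3 to 60 N. Pads are 32 mm wide; open, the fingers measure 118 mm over their backs; the gripper's body (76 mm by 178 mm) begins 60 mm behind the grasp point.
Start: joints at [60.418, 28.281, 77.091, -0, 74.628, -5.472], TCP at [0.255, 0.57, 0.214] pointing down, gripper open.
Joint ranges: [-166.48, 166.48], [-47.26, 123.95], [12.59, 153.08], [-70.14, 250.14], [6.76, 159.57], [-176.63, 176.63]. Speed limits (degrees/s): [108.29, 108.29, 147.25, 172.46, 172.46, 172.46].

### API

Orientations are given as a 3x3 rotation matrix whose columns are the frame's x, y, z axes.
In Python, from rig import arm gives the robot as it stands. Calls block until the motion is done:
- arm.move_to(position, orientation): joint-space move of the TCP to a pose.
- arm.move_l(position, orientation=None, feed=0.15): straight line of the TCP; orientation=None keeps the orientation; feed is the mean speed in m/s.
- arm.move_joints(angles): joint-space move.
- arm.grip(opening): finger opening in m; the grip force is fixed at half the most; returns when the fingers have stopped.
- arm.sleep(seconds).
- arm.solve_ik(position, orientation): joint angles nearest the present ones, or None.
- arm.snapshot(name): name is "scene" or "top" or "wrist"; returns the picture (384x512x3 uint8, red, green, blue); there is no depth.
- arm.get_calibration(name): a dict with "intrinsics" (3x3 intrinsics, pixels), "cam_to_world" (4x4, takes a point from camera to world coordinates). Camera axes: x right, y down, z forward; pixel columns grow to the right and rows downward; lengths in m; the calibration is good to about 2 mm. A picture is of the moment at which its call begins: read the wrist's pose just before it. get_calibration takes no time and is no camera call; for the wrist camera it gives the pose at the moment of the call.
A pose or a line that the arm cannot do raises arm.Unreachable and nothing moves.
- arm.sign_off(): hands the job in, once; it reports no verdict.
Readings, each from a call of its own:
- arm.current_t(): time.
- arm.current_joint_positions(): joint angles.
- arm.current_dq(): joint speeds.
- arm.current_tau(): joint torques, N m.
- arm.current_ee_pos(): TCP position.
- arm.current_tool_rot(): TCP orientation.
- arm.current_force(): force on the tool from outside, world axes, zero at the start.
- arm.current_torque(): the same for the moment, N m.
- arm.current_width(): finger opening in m.
Only numpy, scipy, OpenCV 4.12 (cv2) and the standard library are available. Lean on these libraries where they do the work, as an engineer would, in place of code of your own. Each camera call takes 0.05 s, during which the arm holds its last target. There are 200 camera calls.

### The job

One shoe last stands on the order's paper sheet; show the apprentice which other last on the bench makes the pair with it: same size and toe shape, opposite foot. Point with your fingertips about 2 cm above the middle of the flat top of the last on the sheet (the high heel end with the brass-lined hole), dwell two seconds without touching it, then point at its mate in the same way, dwell two seconds and finish still pointing at it. Touch nothing on the bench, and do not point at or pass low over any other last.

Things in the scene. Friction and masses are not known exactly. Their poses are not given: they have to be found in the camera images.
- long_left_top (a point): Long round-toed left-foot wooden shoe last (solid foot form), standing on its sole, 250 mm long, 84 wide, 95 high; seen from above, heel to toe, its toe curves right. Point: middle of the flat top of the cone (the high heel part), at the brass-lined hole, 95 mm above the bench. x to the toe, z up; heel's back 63 mm behind, toe tip 187 mm ahead.
- last_long_left: The same last (long left); origin on the bench straight below the middle of its cone's top.
- long_right_top (a point): Long round-toed right-foot wooden shoe last (solid foot form), standing on its sole, 250 mm long, 84 wide, 95 high; seen from above, heel to toe, its toe curves left. Point: middle of the flat top of the cone (the high heel part), at the brass-lined hole, 95 mm above the bench. x to the toe, z up; heel's back 63 mm behind, toe tip 187 mm ahead.
- last_long_right: The same last (long right); origin on the bench straight below the middle of its cone's top.
- short_left_top (a point): Short round-toed left-foot wooden shoe last (solid foot form), standing on its sole, 190 mm long, 68 wide, 76 high; seen from above, heel to toe, its toe curves right. Point: middle of the flat top of the cone (the high heel part), at the brass-lined hole, 76 mm above the bench. x to the toe, z up; heel's back 48 mm behind, toe tip 142 mm ahead.
- last_short_left: The same last (short left); origin on the bench straight below the middle of its cone's top.
- short_right_top (a point): Short round-toed right-foot wooden shoe last (solid foot form), standing on its sole, 190 mm long, 68 wide, 76 high; seen from above, heel to toe, its toe curves left. Point: middle of the flat top of the cone (the high heel part), at the brass-lined hole, 76 mm above the bench. x to the toe, z up; heel's back 48 mm behind, toe tip 142 mm ahead.
- last_short_right: The same last (short right); origin on the bench straight below the middle of its cone's top.
- pointed_right_top (a point): Odd, slim pointed-toed right-foot wooden shoe last (solid foot form), standing on its sole, 258 mm long, 78 wide, 100 high; seen from above, heel to toe, its toe curves left. Point: middle of the flat top of the cone (the high heel part), at the brass-lined hole, 100 mm above the bench. x to the toe, z up; heel's back 65 mm behind, toe tip 193 mm ahead.
- last_pointed_right: The same last (pointed right); origin on the bench straight below the middle of its cone's top.
- sheet_heel (a point): The order sheet: a flat white ruled paper, 300 x 150 mm, on the bench. One last stands on it, the middle of its top straight above this point to a few mm (the other lasts' points are 140 mm or more away). x runs along the sheet to its toe end; the sheet's middle is 62 mm ahead of this point.
- spool: Bystander: white thread spool, upright, 36 mm across, 50 mm tall; origin under its middle.
- tack_tin: Bystander: closed round metal tack tin, 40 mm across, 28 mm tall; origin under its middle.
- dye_jar: Bystander: amber jar with black cap, 36 mm across, 62 mm tall; origin under its middle.
Things that resemble listed ones, but are neither listed nor needed, are in the scene too. What is shaped like the last_short_right but blue or red is not meant.

How it is judged (in metres and radians):
On the way, in this order (a step that is already met when the one before it is completed fails the run):
1. the fingertips dwell just above the top of the last on the order sheet (((horizontal distance between long_left_top and sheet_heel below 0.06 m and (horizontal distance between the grasp point and long_left_top below 0.03 m and z of the grasp point in the frame of long_left_top between 0.015 and 0.075 m)) or (horizontal distance between long_right_top and sheet_heel below 0.06 m and (horizontal distance between the grasp point and long_right_top below 0.03 m and z of the grasp point in the frame of long_right_top between 0.015 and 0.075 m)) or (horizontal distance between short_left_top and sheet_heel below 0.06 m and (horizontal distance between the grasp point and short_left_top below 0.03 m and z of the grasp point in the frame of short_left_top between 0.015 and 0.075 m)) or (horizontal distance between short_right_top and sheet_heel below 0.06 m and (horizontal distance between the grasp point and short_right_top below 0.03 m and z of the grasp point in the frame of short_right_top between 0.015 and 0.075 m)))), for 1.5 s.
2. then the fingertips dwell just above the top of its mate (((horizontal distance between long_left_top and sheet_heel below 0.06 m and (horizontal distance between the grasp point and long_right_top below 0.03 m and z of the grasp point in the frame of long_right_top between 0.015 and 0.075 m)) or (horizontal distance between long_right_top and sheet_heel below 0.06 m and (horizontal distance between the grasp point and long_left_top below 0.03 m and z of the grasp point in the frame of long_left_top between 0.015 and 0.075 m)) or (horizontal distance between short_left_top and sheet_heel below 0.06 m and (horizontal distance between the grasp point and short_right_top below 0.03 m and z of the grasp point in the frame of short_right_top between 0.015 and 0.075 m)) or (horizontal distance between short_right_top and sheet_heel below 0.06 m and (horizontal distance between the grasp point and short_left_top below 0.03 m and z of the grasp point in the frame of short_left_top between 0.015 and 0.075 m)))), for 1.5 s.
At the end, for the whole second after the job is handed in: The grasp point between the fingers is within 30 mm sideways of the middle of the mate's cone top and 15 to 75 mm above it (the fingertips a little lower); every last stands at rest within 6 mm of where it started, upright within 3 degrees (((horizontal distance between long_left_top and sheet_heel below 0.06 m and (horizontal distance between the grasp point and long_right_top below 0.03 m and z of the grasp point in the frame of long_right_top between 0.015 and 0.075 m)) or (horizontal distance between long_right_top and sheet_heel below 0.06 m and (horizontal distance between the grasp point and long_left_top below 0.03 m and z of the grasp point in the frame of long_left_top between 0.015 and 0.075 m)) or (horizontal distance between short_left_top and sheet_heel below 0.06 m and (horizontal distance between the grasp point and short_right_top below 0.03 m and z of the grasp point in the frame of short_right_top between 0.015 and 0.075 m)) or (horizontal distance between short_right_top and sheet_heel below 0.06 m and (horizontal distance between the grasp point and short_left_top below 0.03 m and z of the grasp point in the frame of short_left_top between 0.015 and 0.075 m))) and distance of each of long_left_top, long_right_top, short_left_top, short_right_top, pointed_right_top from where it was at the start of the episode below 0.006 m and angle between each of long_left_top, long_right_top, short_left_top, short_right_top, pointed_right_top's own z axis and vertical below 0.06 rad and linear speed of each of last_long_left, last_long_right, last_short_left, last_short_right, last_pointed_right below 0.01 m/s); the robot touches nothing.
It fails at once if the robot touches anything (more than 0.3 N) (contact force between any of the fingers, the arm and anything else above 0.3 N).
It fails at once if a last is lifted, tipped or shifted (10 mm) (distance of any of long_left_top, long_right_top, short_left_top, short_right_top, pointed_right_top from where it was at the start of the episode above 0.01 m).
It fails at once if the fingers point at, or pass low over, a last that is neither the one on the sheet nor its mate (within 30 mm sideways of its top's middle, grasp point less than 75 mm above it) ((horizontal distance between the grasp point and pointed_right_top below 0.03 m and z of the grasp point in the frame of pointed_right_top below 0.075 m) or (horizontal distance between any of short_left_top, short_right_top and sheet_heel below 0.06 m and ((horizontal distance between the grasp point and long_left_top below 0.03 m and z of the grasp point in the frame of long_left_top below 0.075 m) or (horizontal distance between the grasp point and long_right_top below 0.03 m and z of the grasp point in the frame of long_right_top below 0.075 m))) or (horizontal distance between any of long_left_top, long_right_top and sheet_heel below 0.06 m and ((horizontal distance between the grasp point and short_left_top below 0.03 m and z of the grasp point in the frame of short_left_top below 0.075 m) or (horizontal distance between the grasp point and short_right_top below 0.03 m and z of the grasp point in the frame of short_right_top below 0.075 m)))).
It also fails if it takes over 43 s, if anything falls off the work surface, if the arm or the gripper's body presses on something with over 40 N, if the wrist force passes 120 N, or if a joint passes its speed limit or range.

## Working session

There is one attempt and no reset: what is moved stays moved. The work goes in short steps, each a Python script; the robot and the scene stay as the last script left them, time stands still between calls to the robot, and variables do not carry over. Pictures are saved under pics/ and viewed, about 8 in all and at most 12, crops included, and the job is handed in when it is done.

```bash
mkdir -p pics
python3 - <<'E'
from rig import arm
import cv2
for n in("top","scene"):
    p=arm.snapshot(n); cv2.imwrite(f"pics/{n}.png",cv2.resize(p[:,:,::-1],(800,600),interpolation=cv2.INTER_CUBIC))
    c=arm.get_calibration(n);print(c)
print(arm.grip_depth,arm.current_t(),arm.current_tool_rot())
E
```

```text
{'intrinsics': array([[396.35921398,   0.        , 256.99805495],
       [  0.        , 396.35921398, 188.93715123],
       [  0.        ,   0.        ,   1.        ]]), 'cam_to_world': array([[-0.01663287, -0.98469563,  0.17348735,  0.19038254],
       [-0.99915404,  0.02289576,  0.03416129, -0.10194903],
       [-0.0376106 , -0.17277239, -0.98424344,  1.19571156],
       [ 0.        ,  0.        ,  0.        ,  1.        ]])}
{'intrinsics': array([[356.25555948,   0.        , 254.54246506],
       [  0.        , 356.25555948, 191.82257743],
       [  0.        ,   0.        ,   1.        ]]), 'cam_to_world': array([[-0.70155415,  0.49969463, -0.50806205,  0.86228336],
       [ 0.71261146,  0.48934781, -0.50271626,  0.35916621],
       [-0.00258556, -0.71473352, -0.6993921 ,  0.72495623],
       [ 0.        ,  0.        ,  0.        ,  1.        ]])}
0.0188 0.1 [[-9.12719264e-01  4.08586938e-01 -5.09244107e-04]
 [ 4.08587247e-01  9.12718794e-01 -9.30162071e-04]
 [ 8.47445939e-05 -1.05704749e-03 -9.99999438e-01]]
```

View pics/top.png

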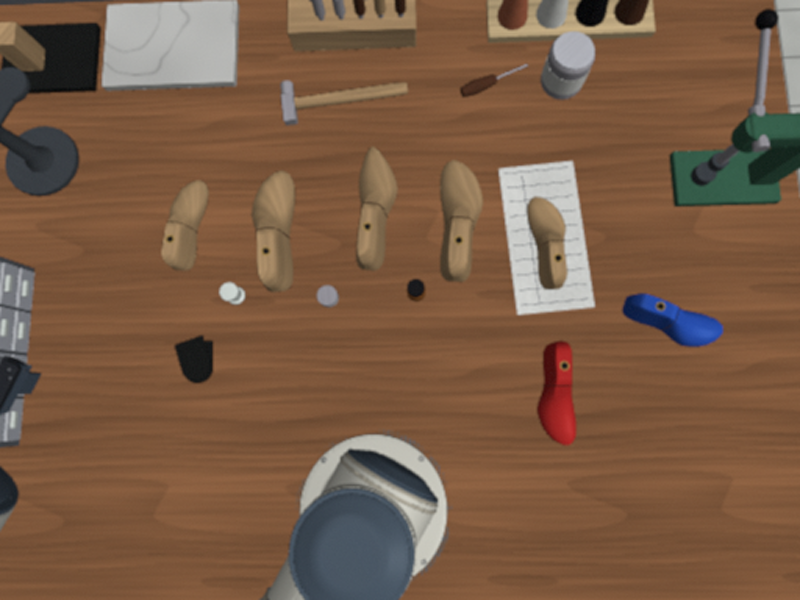

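View pics/scene.png

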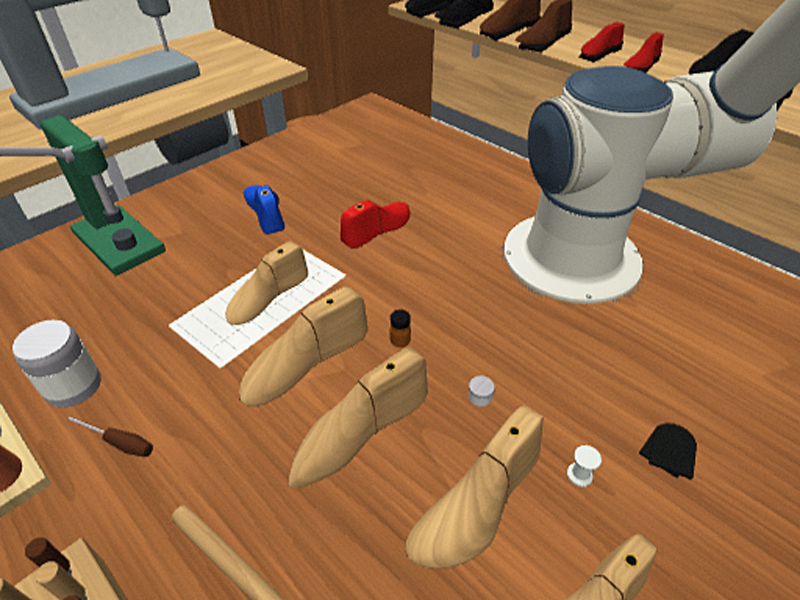

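The order last at top-view (558,258) is short. The only other short wooden last is at far left, hole at (170,238), and its toe curves the opposite way, so it is the mate. I'll go above the sheet last and take a wrist look.

```bash
cat > h.py <<'E'
from rig import arm
import numpy as np, cv2
from scipy.spatial.transform import Rotation as R
def ray(n,u,v,z,c=None):
    c=c or arm.get_calibration(n); T=c["cam_to_world"]
    d=T[:3,:3]@np.linalg.solve(c["intrinsics"],[u,v,1]); return T[:3,3]+d*(z-T[2,3])/d[2]
s=lambda a:(a+.5)/1.5625-.5
A=ray("top",s(558),s(258),.076); B=ray("top",s(170),s(238.5),.076)
def ori(p):  # tool down, jaws across the radial direction
    a=np.arctan2(p[1],p[0]); r=np.array([-np.cos(a),-np.sin(a),0]); return np.c_[r,np.cross([0,0,-1.],r),[0,0,-1.]]
def look(p,n):
    c=arm.get_calibration("wrist"); im=arm.snapshot("wrist")
    T=np.linalg.inv(c["cam_to_world"]); q=c["intrinsics"]@(T[:3,:3]@p+T[:3,3])
    cv2.imwrite(f"pics/{n}.png",cv2.resize(im[:,:,::-1],(800,600)))
    np.savez(n,**c); print("predicted px in 800x600",q[:2]/q[2]*1.5625)
E
python3 - <<'E'
from h import *
print(A,B,np.hypot(*A[:2]),np.hypot(*B[:2]))
arm.grip(0.012)
p=arm.current_ee_pos(); arm.move_l([p[0],p[1],.26])
arm.move_to([A[0],A[1],.24],ori(A))
print(arm.current_t(),arm.current_joint_positions(),arm.current_ee_pos(),arm.current_width()); look(A,"wA")
E
```

```text
[ 0.45105852 -0.35152293  0.076     ] [0.50758877 0.37454792 0.076     ] 0.5718585155792073 0.6308189134367816
5.1 [-4.38552015e+01  2.25644222e+01  8.27157942e+01  7.29924125e-03
  7.47175724e+01 -9.59706211e+01] [ 0.45145091 -0.35104917  0.24001534] 0.01213296845096544
predicted px in 800x600 [395.84526157 278.58045508]
```

View pics/wA.png

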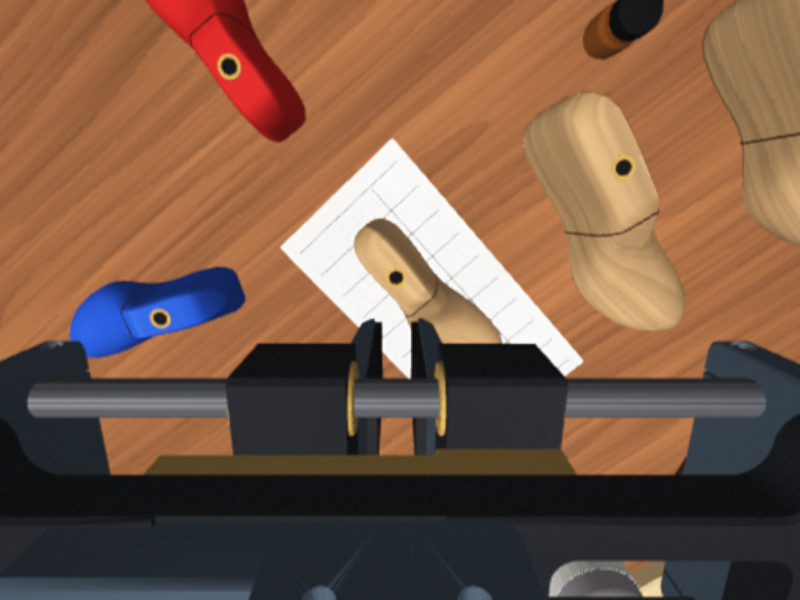

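The hole on the sheet's last shows at (396,277), against a prediction of (396,279), so the position holds. I'll descend, dwell, rise and move above the mate.

Run:
```python
from h import *
arm.move_l([A[0],A[1],.097],feed=.08); arm.sleep(2.3)
print(arm.current_t(),arm.current_ee_pos(),arm.current_force())
arm.move_l([A[0],A[1],.26])
arm.move_to([B[0],B[1],.24],ori(B))
print(arm.current_t(),arm.current_ee_pos()); look(B,"wB")
```

```text
9.3833 [ 0.45105484 -0.3515058   0.09700007] [ 0.25009011 -0.59578176  1.3896042 ]
13.1917 [0.50809451 0.37385039 0.24005643]
predicted px in 800x600 [396.103292   278.29191547]
```

View pics/wB.png

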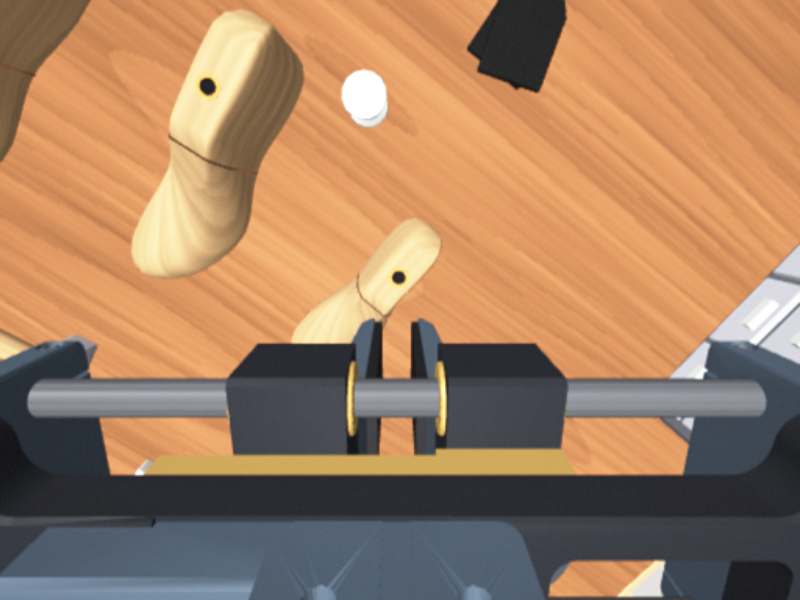

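The mate's hole shows at (399,278), about 1 mm from the prediction, and this last is the same small size as the one on the sheet.

Run:
```python
from h import *
arm.move_l([B[0],B[1],.097],feed=.08); arm.sleep(2.5)
print(arm.current_t(),arm.current_ee_pos(),arm.current_force())
cv2.imwrite("pics/end.png",cv2.resize(arm.snapshot("top")[:,:,::-1],(800,600)))
arm.sign_off()
```

```text
17.6833 [0.50758384 0.37454971 0.09700187] [-0.37958491 -0.20711264 -0.01182101]
the job is handed in; nothing more can be done
```

View pics/end.png

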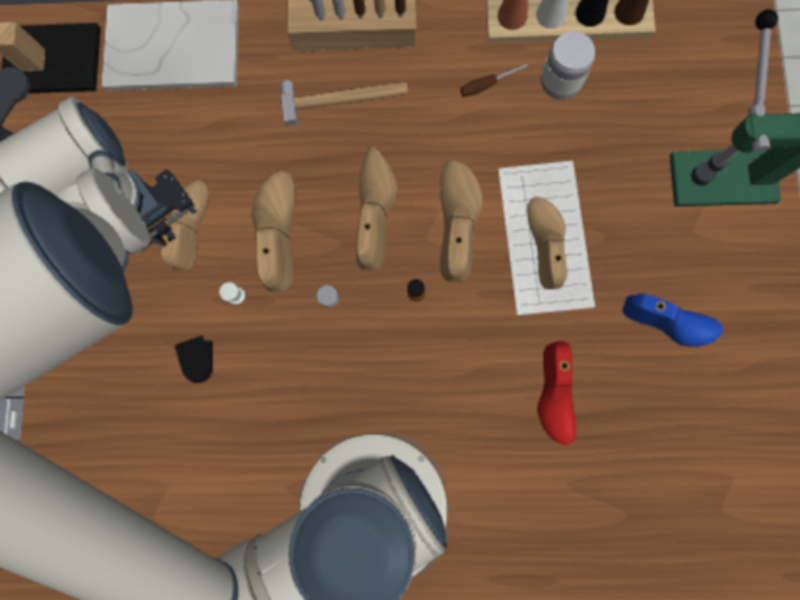

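The arm pointed at the short last on the order sheet for 2.3 s. It then pointed at the other short last, the opposite foot at the far left of the bench, for 2.5 s, and the job was handed in at about 17.7 s with the arm still pointing there. No verdict came back.

- **Pointing height:** the fingertips were about 2 cm above each last's flat top, with the grasp point about 4 cm above it.
- **Position:** in the wrist camera, both brass-lined holes were within about 1 mm of where I had located them.
- **Lasts and bystanders:** the final top picture shows every last and bystander where it started. The mate's heel is partly hidden by the arm in that view.
- **Force readings:** the wrist sensor read 1.5 N over the first last and 0.4 N over the mate, both over the 0.3 N touch limit. I take both as sensor noise or drift, because the fingertips were 2 cm clear both times, but I did not check them separately.

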